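Isolate the mount gearbox and hold a spread circlip at its axle groove

TASK

Before anything else, throw the isolator toggle fully over from on (leaning towards the robot) to off (leaning away). Then take the circlip pliers by their handles, squeeze them fully so that the ring on their tips is spread, lower the spread ring level over the gearbox's upright axle stub until it lies in line with the groove, and finish there: still holding the pliers squeezed, the ring spread, level and centred round the groove without leaning on the axle. Leave the isolator off and do not disturb the other things on the counter.

Things in the scene. Friction and masses are not known exactly. Their poses are not given: they have to be found in the camera images.
- isolator (a joint): Angle of the isolator's toggle lever: 0 = on (leaning 0.5 rad from upright to its base's -x side), 1.0 = off (leaning 0.5 rad to the +x side, against its stop). It has an over-centre spring: it snaps to whichever end is nearer and takes about 3 N at the ball to push over.
- isolator_tip (a point): Centre of the black ball (26 mm across) at the end of the isolator's lever. The lever is a 10 mm rod, 80 mm from its horizontal hinge to the ball's centre; the ball is 92 mm above the counter at either end of its travel (102 mm in the middle) and travels 77 mm along the base's +x direction from on to off.
- isolator_base: Fixed grey switch block, 70 x 50 x 25 mm high on a thin black plate of 85 x 66 mm. Origin at the centre of its underside, on the counter; the lever's hinge lies 22 mm above it, along the block's y axis. The lever goes from on to off towards the block's +x axis (roughly away from the robot). It may stand left or right of the pliers.
- pliers: Bent-tip circlip pliers lying flat on the counter, about 220 mm long, about 0.2 kg, a steel ring (circlip) hooked on the two pins of their tips, where it stays. Two black handles splay out behind the pivot. Origin under the pivot rivet, level with the underside of handles and ring (on the counter at the start); x points from the pivot to the ring, z up.
- pliers_grip (a point): Where to grip: midway between the black handles, half-way up (12 mm above the underside), 66 mm behind the pivot. Each handle is 78 mm long, 11 wide, 24 high. Here they are 55 mm over their outer faces relaxed, splayed 0.19 rad each; squeezed to the stop 30 mm, outer faces parallel to the pliers' x. A spring resists, 5 N rising to 10 N; a firm grip on the stop spreads the ring no further.
- ring_center (a point): Centre of the spread ring, half-way up its 3 mm (1.5 mm above the pliers' underside), 78.4 mm ahead of the pivot, 144.4 mm ahead of pliers_grip along the pliers' x and 10.5 mm lower. Spread, it is a C of 40 mm inside, 49 mm outside diameter, gap towards the pliers; relaxed it is pinched to 28 mm across, too small for the axle, and lies 4 mm farther ahead.
- jaw_left (a joint): How far one half of the pliers has turned from relaxed: 0 = relaxed, ring closed; 0.193 rad = handles squeezed to the stop, ring fully spread (the other half turns equally the other way). As flat fingers close on the splayed handles the pliers also slip forward in the grip, towards the ring, by about 2 mm.
- gearbox: Fixed aluminium gearbox, a 96 x 96 x 45 mm block with a round flange up to 55 mm, a 44 mm motor can on its +x side to 98 mm from the origin; origin at the centre of its underside on the counter. A steel axle stub of 32 mm diameter stands up from its middle to 120 mm above the counter (top 4 mm chamfered). It may stand left or right of the pliers.
- axle_groove (a point): Centre of the groove in the axle stub, on the axle's axis, 89.5 mm above the counter: a dark band 26 mm in diameter and 9 mm high, 30.5 mm below the axle's top.
- canister: Bystander: screw-top tin canister with a dented lid, 77 mm across, 102 mm high; origin under its centre.
- remote_back: Bystander: black plastic back shell of a remote control, 150 x 46 x 11 mm; origin under its centre, long axis x.
- lens: Bystander: amber glass indicator lens, 28 mm across, 13 mm high; origin under its centre.
- standoff_a: Bystander: brass standoff standing on end, 13 mm across, 32 mm high; origin under its centre.
- standoff_b: Bystander: a second brass standoff like the first.
- spanner: Bystander: flat steel spanner lying on the counter, about 180 mm long; origin under its middle, long axis x.
Things that resemble listed ones, but are neither listed nor needed, are in the scene too. Leave any green look-alike of the isolator_base alone. What is shaped like the gearbox but purple is not meant.

How it is judged (in metres and radians):
On the way, in this order (a step that is already met when the one before it is completed fails the run):
1. the isolator is thrown fully to off (value of joint isolator above 0.85 rad), for 0.2 s.
2. the pliers are squeezed, the ring spread, and lifted above the height of the axle's top (value of joint jaw_left above 0.16 rad and height (world z) of ring_center above 0.118 m), for 0.1 s.
At the end, for the whole second after the job is handed in: Ends held: isolator over 0.85 rad; fingers on the pliers, jaw_left over 0.16 rad; ring centre within 6 mm of the axle's axis and 4.5 mm of the groove's mid-height; pliers still and level within 0.12 rad; under 2 N between pliers and gearbox (value of joint isolator above 0.85 rad and value of joint jaw_left above 0.16 rad and horizontal distance between ring_center and axle_groove below 0.006 m and z of ring_center in the frame of axle_groove between -0.0045 and 0.0045 m and angle between pliers's own z axis and vertical below 0.12 rad and linear speed of pliers below 0.02 m/s and contact force between the fingers and pliers above 2 N and contact force between pliers and gearbox below 2 N); the arm keeps its last pose, push and grip.
It fails at once if the pliers are moved while the isolator is still on (value of joint isolator below 0.5 rad and distance of pliers from where it was at the start of the episode above 0.03 m).
It fails at once if a bystander is moved by more than 30 mm (distance of any of canister, remote_back, lens, standoff_a, standoff_b, spanner from where it was at the start of the episode above 0.03 m).
It also fails if it takes over 58 s, if anything falls off the work surface, if the arm or the gripper's body presses on something with over 40 N, if the wrist force passes 120 N, or if a joint passes its speed limit or range.

ROBOT

A 6-joint arm with a two-finger parallel gripper is mounted at the origin on the work surface. World frame = base frame: x ahead of the robot, y to its left, z up, the work surface at z = 0. Lengths are in mm, angles in rad, forces in N, time in s.
With the tool pointing down it reaches from about 350 to 875 mm from the base axis. Payload 4.2 kg.
Tool frame: the origin (TCP) lies on the mounting face of the last link; the fingertips stand 173 mm ahead of it and the grasp point (between the pads) lies 155 mm ahead of it; z points along the fingers, y is the direction in which the jaws open and shut (so a half turn about z gives the same grasp; the last joint's range is limited). The gripper opens to 85 mm and grips with 20 to 120 N. Pads are 22 mm wide; open, the fingers measure 114 mm over their backs; the gripper's body (76 mm by 85 mm) begins 54 mm behind the grasp point. The pads swing forward as they close: fully open they stand 13 mm farther back than shut.
Start: joints at [-0.934, 0.385, 0.008, 0, -1.194, -0.259], TCP at [230.562, -580.897, 404.712] pointing down, gripper open.
Joint ranges: [-3.14, 3.14], [-1.21, 2.06], [-1.07, 1.41], [-3.16, 2.05], [-2.99, -0.16], [-3.1, 3.1]. Speed limits (rad/s): [2.79, 2.79, 3.14, 3.14, 3.14, 3.14].

INTERFACE

Orientations are given as a unit quaternion [x, y, z, w].
In Python, from bench import arm gives the robot as it stands. The module is installed in compiled form; this text tells all that it offers.
- The arm moves only by the tool play_rows, never from a script. Its argument "moves" is a list of rows, each a list of 3 entries, a list of its own where there are three numbers: the shift along the world's x, y, z in units of 30 cm (1.0 is 30 cm), then the turn about the world's z in units of 30 degrees (1.0 is 30 degrees), then the gripper's target within -1 to 1 (shut at 1, half-way at 0, fully open at -1). In form: [[[x, y, z], turn, jaw], ...]. A call has 1 to 12 rows; each row is the pose to reach, as a shift and turn from the pose measured when the call began; what a row does not reach only later rows make up. A row lasts 1/8 s, in which the tool goes at most 62.5 mm and 10.7 degrees, less where a joint would pass 70% of its speed; a pose out of reach is approached as far as the arm can. A call with a number of a shift or a turn outside -1 to 1 is refused whole. A call with a gripper value outside its range is refused whole. The fingers move at their own pace and stop on an object; the grip force is fixed at half the most. Time passes only in rows, so rows that repeat a pose let the fingers close. It gives the time, the measured TCP pose, the force and the opening at its end, in the units of the state.
- arm.read_state(): the state, without advancing time (a new reading comes with each control period).
- arm.get_image(name): name is "scene" or "top" or "wrist"; returns a dict with "pixels" (400x640x3 uint8, red, green, blue), "vfov" (degrees; the focal length in pixels is half the picture's height over the tangent of half this angle, whatever the lens; pixels are square), "cx", "cy" (the principal point, pixels), "dist" ([k1, k2, p1, p2, k3] as OpenCV has them; the pictures are not rectified), "xyz" and "rotation" of the camera in the world. Camera axes: x right, y up, looking along -z (the intrinsics and any distortion apply to the point x, -y, -z); pixel columns grow to the right and rows downward; lengths in mm; the calibration is good to about 2 mm. A picture is of the moment at which its call begins. There is no depth.
- arm.job_done(): hands the job in, once; it reports no verdict.
Trained networks look in a picture, given as the dict that the camera call returned (one of the last four; its "shot" number tells which), for a name from the list of things; names that differ only in an ending like _2 or _b are one class to them, and where a whole thing is asked for, a point or a joint stands for the part that bears it (a point fixed in the world has none). Each returns a list of dicts, best first, with "conf" (0 to 1); they miss things now and then, are a little off and sometimes report something else, mostly with a low value. They report only what shows in the picture. A call takes as long as a camera call. They do not tell look-alikes from the thing itself.
- arm.look_for(name, picture): "centre" ([x, y, z] in mm, in world coordinates, good to about 4 mm: the middle of the surface that is visible of it).
The state is a dict: "clock": time; "joints": joint angles; "joint_vel": joint speeds; "joint_efforts": joint torques, N m; "position": TCP position; "ee_rot": TCP orientation; "contact_force": force on the tool from outside, world axes, zero at the start; "wrist_torque": the same for the moment, N m; "gripper_width": finger opening in mm.
Only numpy, scipy, OpenCV 4.12 (cv2) and the standard library are available. Lean on these libraries where they do the work, as an engineer would, in place of code of your own. Each camera call takes 0.05 s, during which the arm holds its last target.

## Working session

There is one attempt and no reset: what is moved stays moved. The work goes in short steps, Python scripts to look and compute and a tool call to move; the robot and the scene stay as the last step left them, time stands still between calls to the robot, and variables do not carry over. Pictures are saved under pics/ and viewed, and the job is handed in when it is done.

Besides the shell and the picture viewer there is one more tool, called after "Emit:" as a command line: name --argument value ..., lists and objects as JSON in quotes. play_rows: Moves the arm, as the interface text tells. Shifts and turns lie within -1 to 1; 1 stands for 30 cm of shift or 30 degrees of turn. Its arguments: {"type":"object","properties":{"moves":{"type":"array"}},"required":["moves"]}

```bash
mkdir -p pics; cat > h.py <<'E'
import numpy as np, cv2, json
from bench import arm
def K(p):
    f=p["pixels"].shape[0]/2/np.tan(np.radians(p["vfov"])/2)
    return np.array([[f,0,p["cx"]],[0,f,p["cy"]],[0,0,1.]])
def R(p):
    r=np.array(p["rotation"],float)
    if r.shape==(4,):
        from scipy.spatial.transform import Rotation as Ro
        r=Ro.from_quat(r).as_matrix()
    return r.reshape(3,3)
def proj(p,X):
    X=np.atleast_2d(np.array(X,float)); c=(X-np.array(p["xyz"]))@R(p); c=c*[1,-1,-1]
    return cv2.projectPoints(c,np.zeros(3),np.zeros(3),K(p),np.array(p["dist"],float))[0].reshape(-1,2)
def back(p,uv,z):
    uv=np.atleast_2d(np.array(uv,float)).reshape(-1,1,2)
    n=cv2.undistortPoints(uv,K(p),np.array(p["dist"],float)).reshape(-1,2)
    d=np.c_[n[:,0],-n[:,1],-np.ones(len(n))]@R(p).T
    o=np.array(p["xyz"]); t=(z-o[2])/d[:,2]
    return o+d*t[:,None]
def save(p,name,crop=None,s=1):
    im=p["pixels"][:,:,::-1]
    if crop: x0,y0,x1,y1=crop; im=im[y0:y1,x0:x1]
    if s!=1: im=cv2.resize(im,None,fx=s,fy=s,interpolation=cv2.INTER_CUBIC)
    cv2.imwrite("pics/"+name+".png",im)
E
python3 - <<'E'
from h import *
import pickle
print({k:np.round(v,3).tolist() for k,v in arm.read_state().items()})
for n in ["scene","top","wrist"]:
    p=arm.get_image(n); save(p,n+"0"); pickle.dump(p,open(n+"0.pkl","wb"))
    print(n,p["vfov"],p["cx"],p["cy"],p["dist"],np.round(p["xyz"],1),np.round(p["rotation"],3).tolist())
    for o in ["isolator_tip","isolator_base","pliers","pliers_grip","ring_center","gearbox","canister","remote_back","lens","standoff_a","spanner"]:
        print(" ",o,[(np.round(d["centre"]).tolist(),round(d["conf"],2),proj(p,d["centre"]).round()[0].tolist()) for d in arm.look_for(o,p)])
E
```

```text
{'clock': 0.0, 'joints': [-0.934, 0.386, 0.007, -0.001, -1.194, -0.259], 'joint_vel': [0.001, 0.0, 0.001, -0.001, 0.0, -0.0], 'joint_efforts': [0.0, -39.228, 18.84, 4.186, -0.005, 0.0], 'position': [230.485, -580.713, 403.613], 'ee_rot': [-0.188, 0.982, 0.001, -0.0], 'contact_force': [-0.504, 0.248, 0.24], 'wrist_torque': [0.013, -0.059, -0.003], 'gripper_width': 85.113}
scene 55.563973389891416 320.97505361112627 202.40722852274186 [-0.04087739  0.          0.          0.          0.        ] [1235.5 -405.6  635.6] [0.398, 0.23, 0.425, 0.78]
  isolator_tip [([536.0, -333.0, 81.0], 0.78, [186.0, 245.0]), ([566.0, -213.0, 83.0], 0.65, [241.0, 232.0])]
  isolator_base [([571.0, -335.0, 20.0], 0.82, [196.0, 274.0]), ([598.0, -214.0, 26.0], 0.59, [250.0, 259.0])]
  pliers [([502.0, -32.0, 15.0], 0.8, [298.0, 215.0])]
  pliers_grip [([503.0, -31.0, 14.0], 0.68, [299.0, 216.0])]
  ring_center [([499.0, -31.0, 12.0], 0.57, [298.0, 216.0])]
  gearbox [([627.0, 343.0, 40.0], 0.91, [433.0, 186.0])]
  canister [([505.0, -33.0, 14.0], 0.71, [298.0, 216.0]), ([770.0, 108.0, 17.0], 0.17, [405.0, 2
[... 986 characters left out ...]
-1.0, 104.0], 0.61, [323.0, 132.0]), ([434.0, 409.0, 9.0], 0.5, [171.0, 253.0]), ([405.0, -183.0, 5.0], 0.38, [386.0, 269.0])]
  remote_back [([372.0, -442.0, 2.0], 0.89, [481.0, 283.0])]
  lens [([405.0, -180.0, 5.0], 0.49, [385.0, 269.0])]
  standoff_a []
  spanner [([430.0, 410.0, 6.0], 0.95, [171.0, 254.0])]
wrist 58.38581402089969 322.21008688031867 199.3277279847529 [-0.08056279  0.          0.          0.          0.        ] [ 153.  -610.6  373.8] [-0.092, -0.135, 0.816, 0.554]
  isolator_tip []
  isolator_base []
  pliers []
  pliers_grip []
  ring_center []
  gearbox []
  canister []
  remote_back [([376.0, -441.0, 5.0], 0.64, [383.0, 310.0])]
  lens []
  standoff_a []
  spanner []
```

View pics/scene0.png

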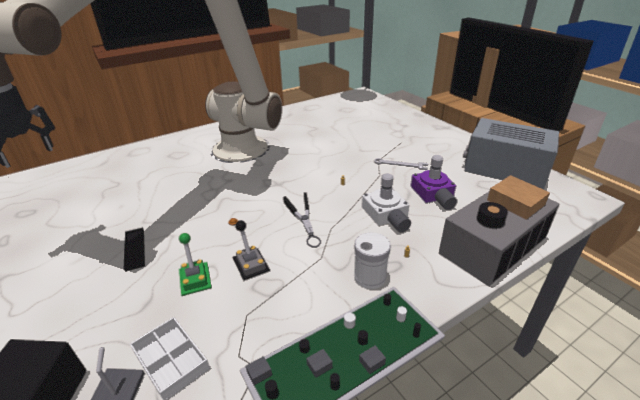

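View pics/top0.png

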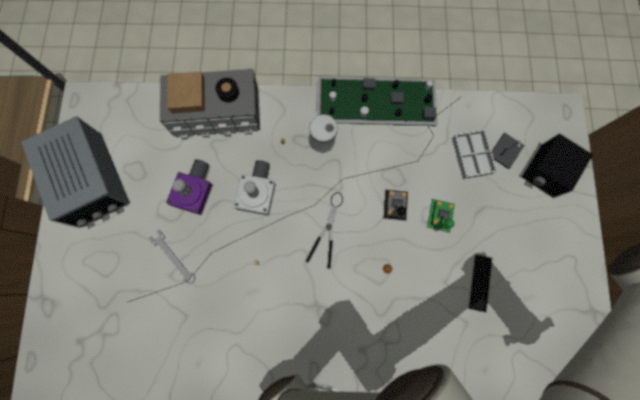

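```bash
python3 - <<'E'
from h import *
import pickle
p=pickle.load(open("scene0.pkl","rb")); save(p,"scene0a",(140,150,340,300),4)
p=pickle.load(open("top0.pkl","rb")); save(p,"top0a",(290,180,490,300),4)
save(p,"top0b",(140,150,340,270),4)
E
```

```text
(no output)
```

View pics/scene0a.png

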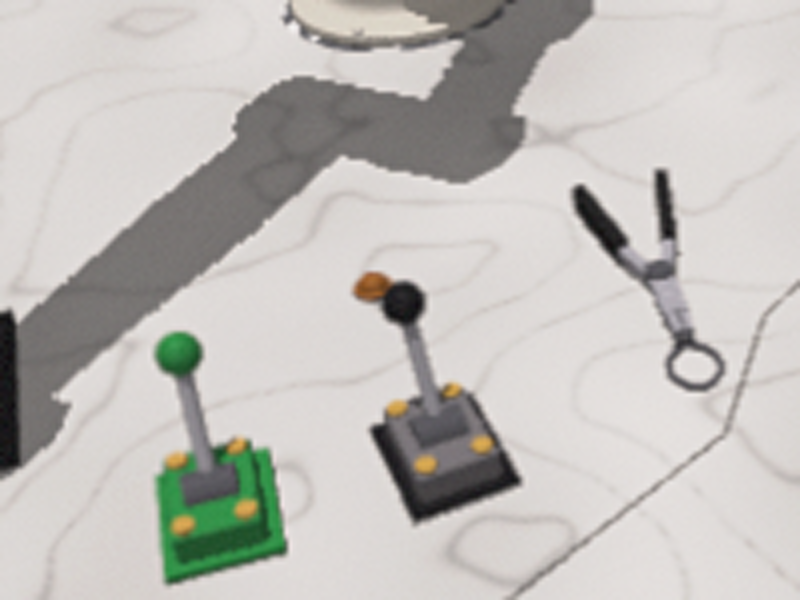

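View pics/top0a.png

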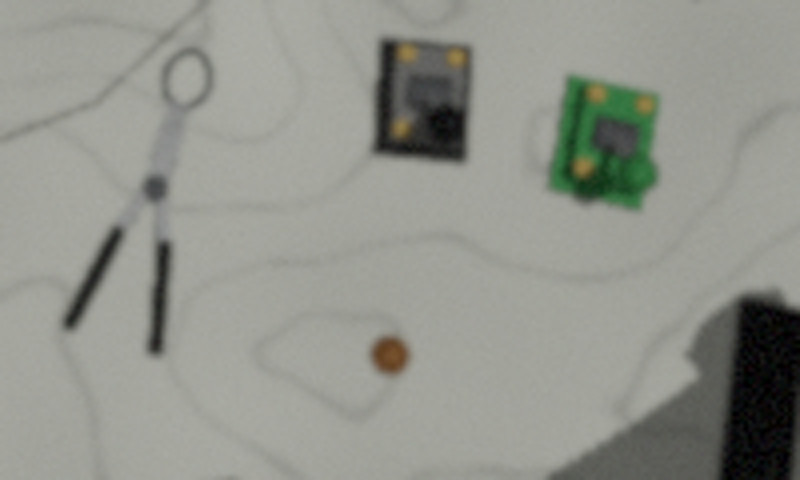

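View pics/top0b.png

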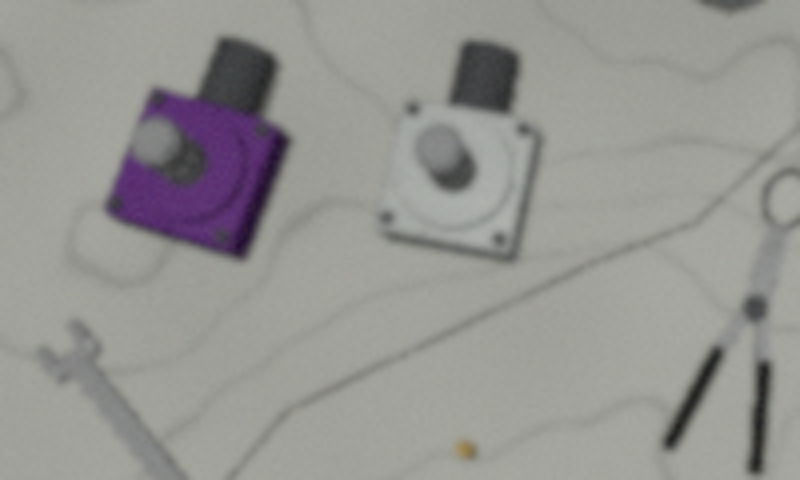

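The two isolator candidates in the scene picture are the grey block with a black ball at (241,226) and the green one at (185,238). The grey one with the black ball fits the description. The two gearbox candidates in the top picture are the aluminium one at (256,193) and the purple one at (190,190). The aluminium one is meant, and the crops confirm both choices. Next I'll measure.

```bash
python3 - <<'E'
from h import *
import pickle
s=pickle.load(open("scene0.pkl","rb"));t=pickle.load(open("top0.pkl","rb"))
def tc(x,y,ox=290,oy=180): return (x/4+ox-.0,y/4+oy)
S=lambda x,y: tc(x,y,140,150)
B=lambda x,y: tc(x,y,140,150)
pr=lambda n,p,uv,z: print(n,back(p,uv,z)[0].round(1))
pr("ball top",t,tc(447,125),92); pr("ball scene",s,S(403,303),92)
for c in [(387,40),(470,47),(466,158),(378,152)]: pr("plate top",t,tc(*c),1)
for c in [(372,430),(520,482),(415,522)]: pr("plate sc",s,S(*c),1)
pr("ring top",t,tc(188,78),1.5); pr("ring sc",s,S(696,366),1.5)
for z in (12,20,24): pr("pivot top%d"%z,t,tc(155,187),z); pr("pivot sc%d"%z,s,S(659,268),z)
pr("hL end top",t,tc(69,324),24);pr("hR end top",t,tc(155,350),24)
pr("hL start top",t,tc(117,232),24);pr("hR start top",t,tc(165,244),24)
pr("hL end sc",s,S(582,188),24);pr("hR end sc",s,S(661,172),24)
pr("axle top",t,B(437,142),120);
for c in [(403,103),(541,131),(515,255),(383,232)]: pr("gb corner",t,B(*c),45)
save(s,"scene0g",(350,140,470,240),6)
E
```

```text
ball top [ 549.4 -210.2   92. ]
ball scene [ 553.9 -208.4   92. ]
plate top [ 628.3 -188.8    1. ]
plate top [ 624.6 -248.4    1. ]
plate top [ 543.9 -243.3    1. ]
plate top [ 546.8 -181.2    1. ]
plate sc [ 545.1 -239.     1. ]
plate sc [ 634.1 -182.7    1. ]
plate sc [ 629.8 -246.6    1. ]
ring top [596.9 -46.5   1.5]
ring sc [603.9 -44.5   1.5]
pivot top12 [516.5 -23.9  12. ]
pivot sc12 [514.8 -19.2  12. ]
pivot top20 [515.3 -23.7  20. ]
pivot sc20 [524.1 -24.2  20. ]
pivot top24 [514.7 -23.6  24. ]
pivot sc24 [528.7 -26.6  24. ]
hL end top [420.2  32.8  24. ]
hR end top [404.2 -25.4  24. ]
hL start top [483.1   1.8  24. ]
hR start top [475.7 -31.   24. ]
hL end sc [416.6 -25.2  24. ]
hR end sc [430.5  32.2  24. ]
axle top [601.6 184.4 120. ]
gb corner [648.2 223.1  45. ]
gb corner [630.4 126.6  45. ]
gb corner [543.2 140.2  45. ]
gb corner [556.9 230.8  45. ]
```

View pics/scene0g.png

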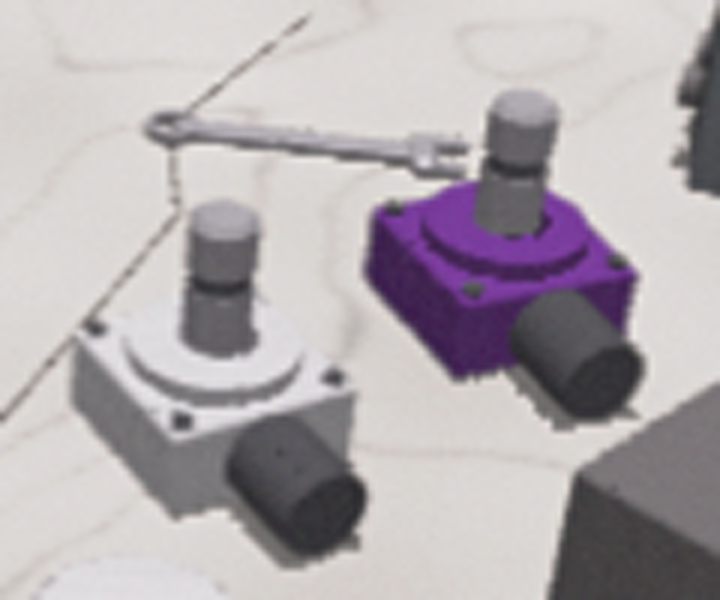

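Emit:
play_rows --moves '[[[0.45,0.48,0],-0.43,1],[[0.9,0.96,0],-0.86,1],[[0.9,0.96,0],-0.86,1],[[0.9,0.96,0],-0.86,1],[[0.9,0.96,0],-0.86,1],[[0.9,0.96,0],-0.86,1],[[0.9,0.96,0],-0.86,1],[[0.9,0.96,0],-0.86,1],[[0.9,0.96,0],-0.86,1],[[0.9,0.96,0],-0.86,1]]'

```text
clock: 3.05
position: [499.8, -293.7, 404.8]
ee_rot: [0.037, 0.999, -0.0, -0.0]
contact_force: [0.5, 0.3, -0.0]
gripper_width: -0.3
```

Emit:
play_rows --moves '[[[0,0.18,0],0,1],[[0,0.287,-0.1],0,1],[[0,0.287,-0.3],0,1],[[0,0.287,-0.52],0,1],[[0,0.287,-0.52],0,1],[[0,0.287,-0.52],0,1]]'

```text
clock: 3.8
position: [500.7, -208.5, 250.5]
ee_rot: [0.037, 0.999, -0.001, 0.001]
contact_force: [1.1, -0.1, 0.5]
gripper_width: 0.2
```

```bash
python3 - <<'E'
from h import *
p=arm.get_image("scene"); save(p,"scene1",(140,120,340,300),4)
p=arm.get_image("wrist"); save(p,"wrist1")
E
```

```text
(no output)
```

View pics/scene1.png

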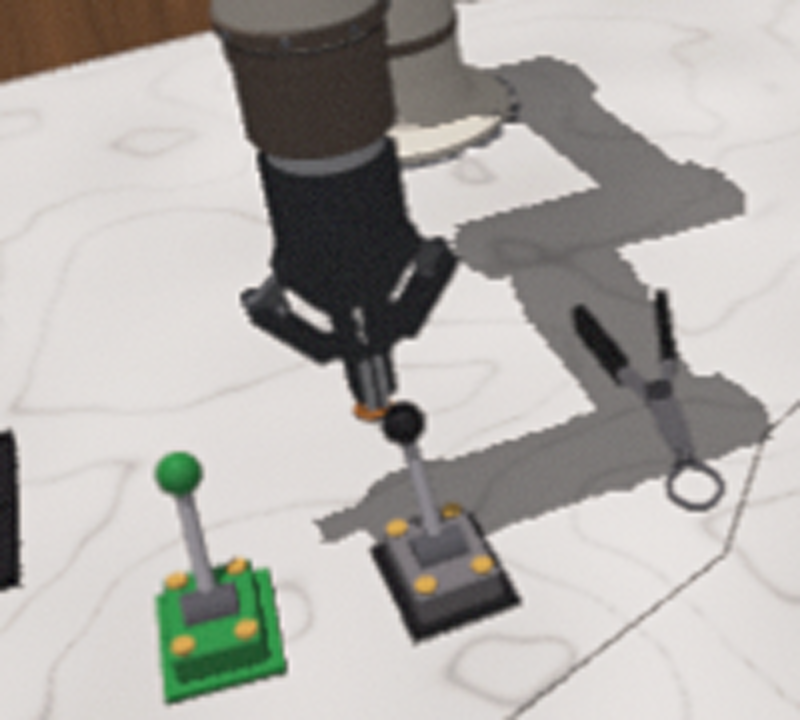

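View pics/wrist1.png

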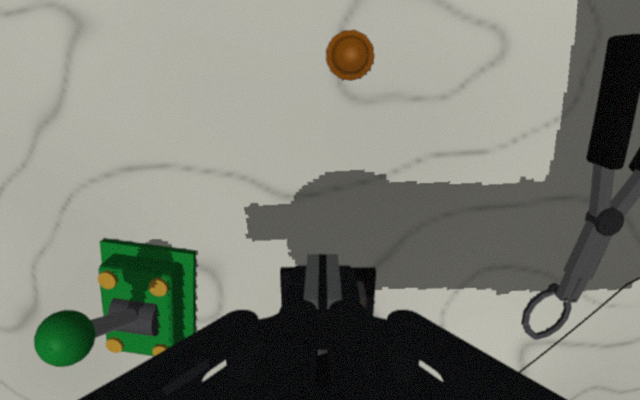

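Emit:
play_rows --moves '[[[0.06,0,0],0,1],[[0.11,-0.01,0],0,1],[[0.16,-0.01,0],0,1],[[0.2,-0.013,0],0,1],[[0.24,-0.016,0],0,1],[[0.28,-0.018,0],0,1],[[0.31,-0.02,0],0,1],[[0.31,-0.02,0],0,1]]'

```text
clock: 4.9
position: [594.6, -214.2, 251.3]
ee_rot: [0.037, 0.999, -0.001, 0.003]
contact_force: [0.1, 0.2, -0.5]
gripper_width: -0.1
```

```bash
python3 - <<'E'
from h import *
p=arm.get_image("scene"); save(p,"scene2",(140,120,340,300),4)
E
```

```text
(no output)
```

View pics/scene2.png

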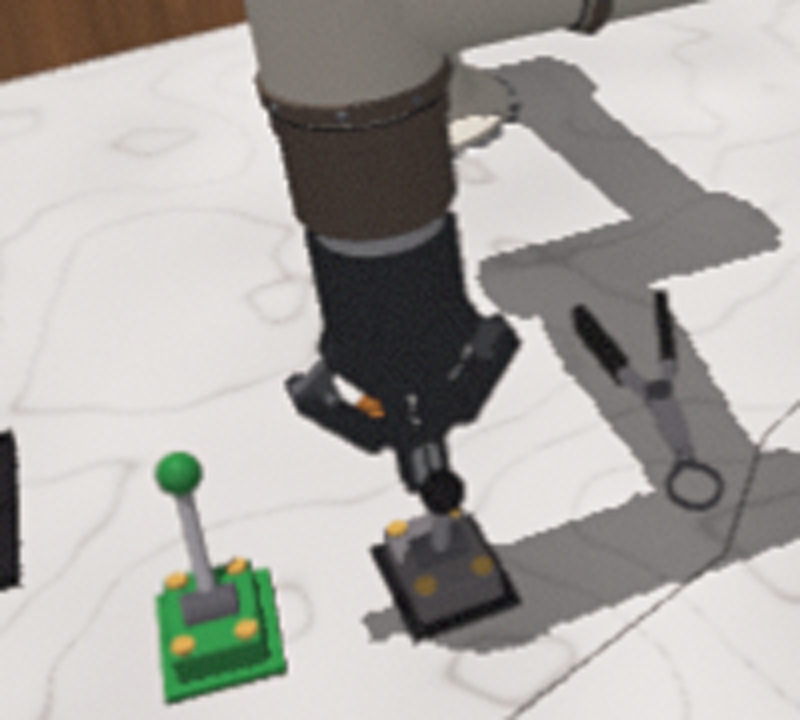

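Emit:
play_rows --moves '[[[-0.06,0,0.0],0,1],[[-0.1,0,0.15],0,1],[[-0.15,0.1,0.35],-0.1,1],[[-0.25,0.25,0.497],-0.2,0],[[-0.475,0.5,0.497],-0.367,-1],[[-0.475,0.697,0.497],-0.367,-1],[[-0.475,0.697,0.497],-0.367,-1],[[-0.475,0.697,0.497],-0.367,-1],[[-0.475,0.697,0.497],-0.367,-1]]'

```text
clock: 6.08
position: [451.7, -5.2, 400.8]
ee_rot: [0.133, 0.991, -0.001, 0.003]
contact_force: [0.3, 0.6, -0.2]
gripper_width: 85.4
```

```bash
python3 - <<'E'
from h import *
import pickle
p=arm.get_image("scene"); save(p,"scene3",(140,120,340,300),4); print(proj(p,[[628,-215,92],[551,-209,92]]))
p=arm.get_image("wrist"); save(p,"wrist3"); pickle.dump(p,open("wrist3.pkl","wb"))
print(p["xyz"],p["rotation"], arm.read_state()["position"],arm.read_state()["ee_rot"])
E
```

```text
[[251.08429359 244.72916704]
 [240.02124321 225.18287206]]
[371.60034478  17.3792237  369.20821593] [-0.13289371 -0.10069525  0.59834152  0.78370093] [451.97358133  -5.73800705 400.4622633 ] [ 1.33323381e-01  9.91067960e-01 -8.04093951e-04  2.92037451e-03]
```

View pics/scene3.png

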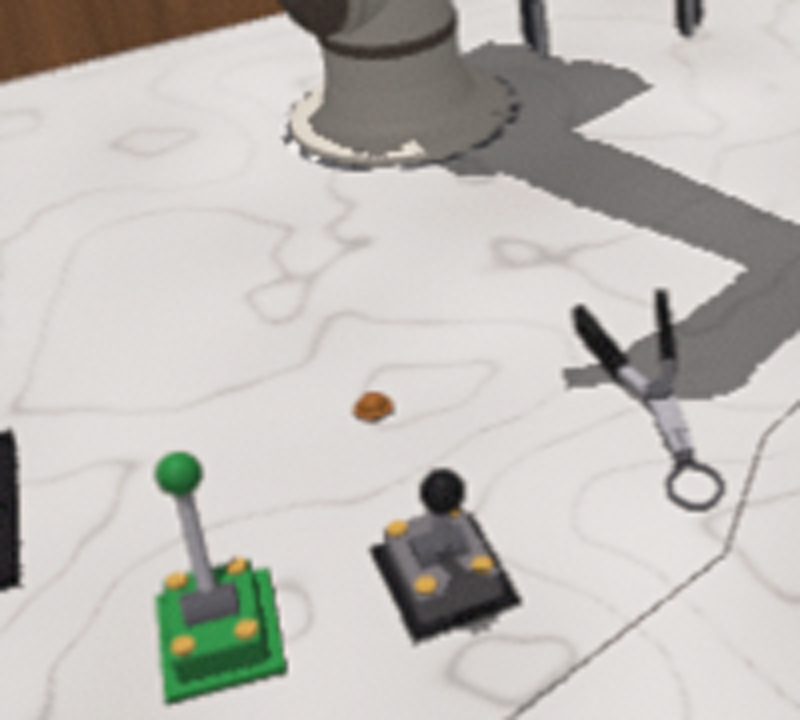

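View pics/wrist3.png

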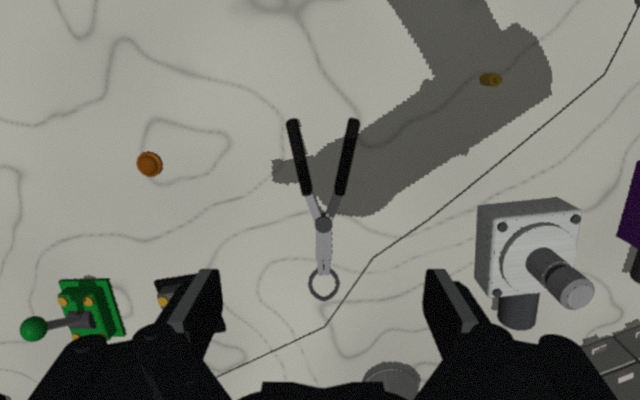

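The isolator is off. Its ball is at scene (250.5,242.5), and I predicted (251,245) for off. The pliers and the aluminium gearbox both show in the wrist view. I'll enlarge both to measure them.

```bash
python3 - <<'E'
from h import *
import pickle
p=pickle.load(open("wrist3.pkl","rb"))
save(p,"wrist3a",(250,100,400,310),3.5 and 3)
save(p,"wrist3b",(470,180,620,330),4)
E
```

```text
(no output)
```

View pics/wrist3a.png

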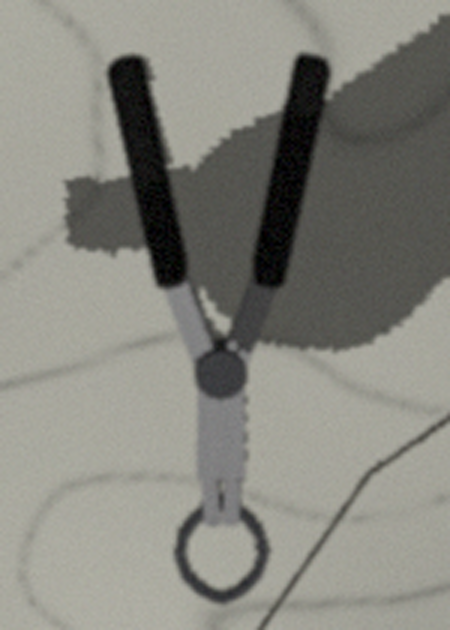

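View pics/wrist3b.png

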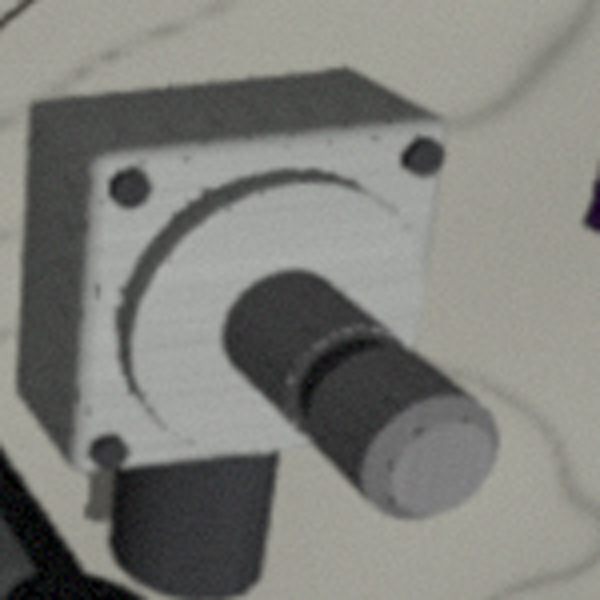

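```bash
python3 - <<'E'
from h import *
import pickle
p=pickle.load(open("wrist3.pkl","rb"))
a=lambda x,y:(x/3+250-.33,y/3+100-.33)
b=lambda x,y:(x/4+470-.37,y/4+180-.37)
g=lambda n,uv,z: (print(n,z,back(p,uv,z)[0].round(1)),back(p,uv,z)[0])[1]
r=g("ring",a(222,551),1.5)
for z in (16,20,24): pv=g("pivot",a(221,372),z)
for z in (16,20,24): print("dist ring-pivot",np.linalg.norm((r-g("pv",a(221,372),z))[:2]))
e1=g("hl",a(126,60),24);e2=g("hr",a(314,60),24); s1=g("sl",a(172,282),24); s2=g("sr",a(268,282),24)
m=(e1+e2)/2; d=r-m; print("yaw",np.degrees(np.arctan2(d[1],d[0])), np.linalg.norm(e1-e2))
m2=(s1+s2)/2; d=r-m2; print("yaw2",np.degrees(np.arctan2(d[1],d[0])),np.linalg.norm(e1-s1))
for n,z in (("pivot16",16),("p24",24)):
  d=r-back(p,a(221,372),z)[0]; print("yaw",np.degrees(np.arctan2(d[1],d[0])))
g("axletop",b(440,463),120); g("axletop outer",b(430,455),116)
for c in [(130,188),(424,156),(109,450)]: g("gb screw",b(*c),45)
t=pickle.load(open("top0.pkl","rb")); s=pickle.load(open("scene0.pkl","rb"))
print(back(s,(350+222/6,140+216/6),120), back(t,(140+437/4,150+142/4),120))
E
```

```text
ring 1.5 [597.6 -43.    1.5]
pivot 16 [517.  -21.6  16. ]
pivot 20 [515.4 -21.1  20. ]
pivot 24 [513.7 -20.7  24. ]
pv 16 [517.  -21.6  16. ]
dist ring-pivot 83.33718760873982
pv 20 [515.4 -21.1  20. ]
dist ring-pivot 85.04232302088604
pv 24 [513.7 -20.7  24. ]
dist ring-pivot 86.74745846453129
hl 24 [402.3 -21.6  24. ]
hr 24 [418.  36.  24.]
sl 24 [477.5 -28.   24. ]
sr 24 [486.    3.3  24. ]
yaw -15.006591754787324 59.64781595436499
yaw2 -14.856373849747628 75.43960707010147
yaw -14.935942547235753
yaw -14.938148372375982
axletop 120 [598.3 185.3 120. ]
axletop outer 116 [599.  185.6 116. ]
gb screw 45 [556.2 154.4  45. ]
gb screw 45 [568.8 231.8  45. ]
gb screw 45 [633.  141.9  45. ]
[[607.1429943  179.92668844 120.        ]] [[601.62463577 184.37311312 120.        ]]
```

Emit:
play_rows --moves '[[[0.007,0.003,-0.2],0,-1],[[0.007,0.003,-0.4],0,-1],[[0.007,0.003,-0.58],0,-1],[[0.007,0.003,-0.7],0,-1],[[0.007,0.003,-0.755],0,-1],[[0.007,0.003,-0.755],0,-1],[[0.007,0.003,-0.755],0,-1]]'

```text
clock: 7.05
position: [454.7, -5.2, 174.4]
ee_rot: [0.134, 0.991, -0.001, 0.003]
contact_force: [-0.1, 0.0, 0.2]
gripper_width: 85.5
```

```bash
python3 - <<'E'
from h import *
p=arm.get_image("wrist"); save(p,"wrist4")
p=arm.get_image("scene"); save(p,"scene4",(240,120,400,260),5)
E
```

```text
(no output)
```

View pics/wrist4.png

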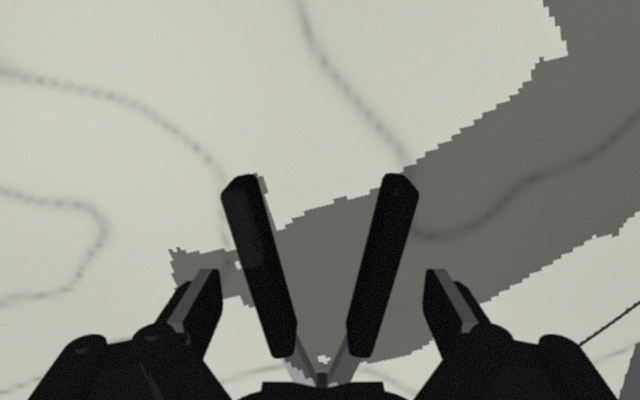

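View pics/scene4.png

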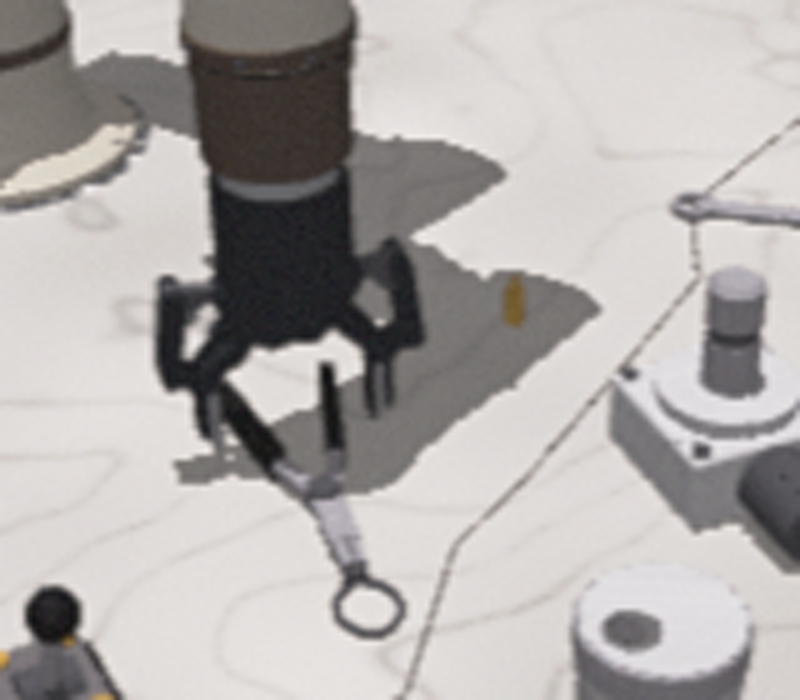

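The open fingers straddle both handles evenly: wrist view has the handles at (258,265) and (383,265), the pads at (205,310) and (437,310). Now I'll close the gripper.

Emit:
play_rows --moves '[[[0,0,0],0,-0.5],[[0,0,0],0,-0.2],[[0,0,0],0,0.1],[[0,0,0],0,0.4],[[0,0,0],0,1],[[0,0,0],0,1],[[0,0,0],0,1],[[0,0,0],0,1],[[0,0,0],0,1],[[0,0,0],0,1]]'

```text
clock: 8.4
position: [455.5, -4.7, 177.4]
ee_rot: [0.133, 0.991, 0.0, 0.006]
contact_force: [-3.3, -0.7, 19.2]
gripper_width: 27.0
```

```bash
python3 - <<'E'
from h import *
print(arm.read_state()["gripper_width"],arm.read_state()["contact_force"])
p=arm.get_image("wrist"); save(p,"wrist5")
p=arm.get_image("scene"); save(p,"scene5",(240,120,400,260),5)
E
```

```text
26.953617928496588 [-3.34326577 -0.73650426 19.15095105]
```

View pics/wrist5.png

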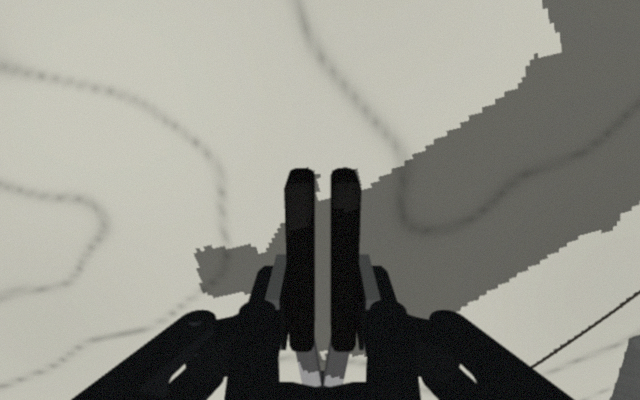

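View pics/scene5.png

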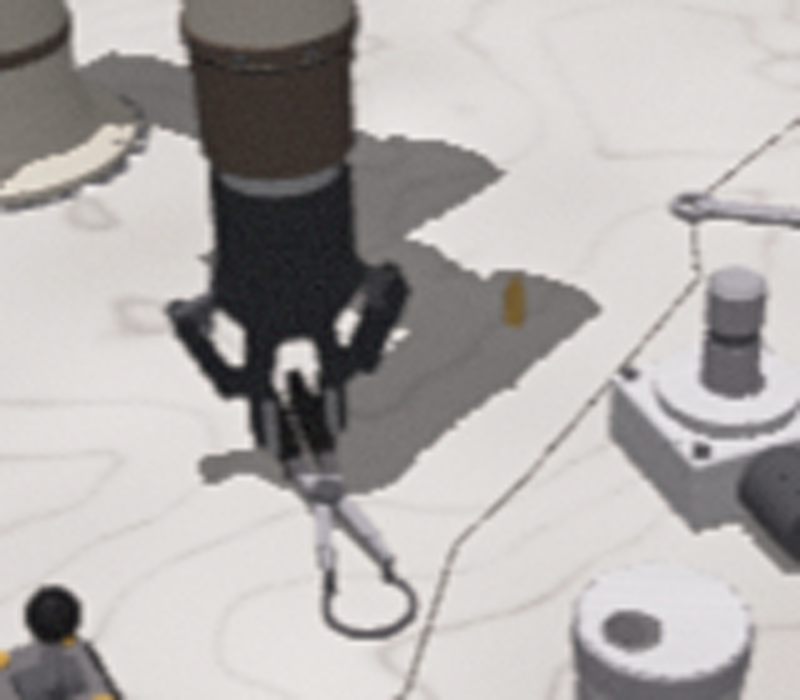

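The ring is spread. Its C shape is open in the scene crop at (370,600) and both handles are parallel between the pads. I'll lift.

Emit:
play_rows --moves '[[[0,0,0.03],0,1],[[0,0,0.1],0,1],[[0,0,0.22],0,1],[[0,0,0.36],0,1],[[0,0,0.47],0,1],[[0,0,0.53],0,1],[[0,0,0.53],0,1],[[0,0,0.53],0,1],[[0,0,0.53],0,1]]'

```text
clock: 9.62
position: [455.1, -4.8, 335.2]
ee_rot: [0.133, 0.991, -0.0, 0.005]
contact_force: [1.5, 0.5, -1.8]
gripper_width: 26.5
```

```bash
python3 - <<'E'
from h import *
import pickle
st=arm.read_state();print(st["gripper_width"],st["contact_force"],st["wrist_torque"],st["position"],st["ee_rot"])
p=arm.get_image("wrist"); save(p,"wrist6")
p=arm.get_image("scene"); save(p,"scene6",(240,90,400,230),5);pickle.dump(p,open("scene6.pkl","wb"))
p=arm.get_image("top"); save(p,"top6",(260,170,400,290),5);pickle.dump(p,open("top6.pkl","wb"))
E
```

```text
26.48789341821896 [ 1.4769255   0.495302   -1.83948127] [0.04623081 0.1214406  0.02199996] [455.12947285  -4.78346547 335.17670139] [ 1.32706165e-01  9.91144507e-01 -2.79382992e-04  4.64337664e-03]
```

View pics/wrist6.png

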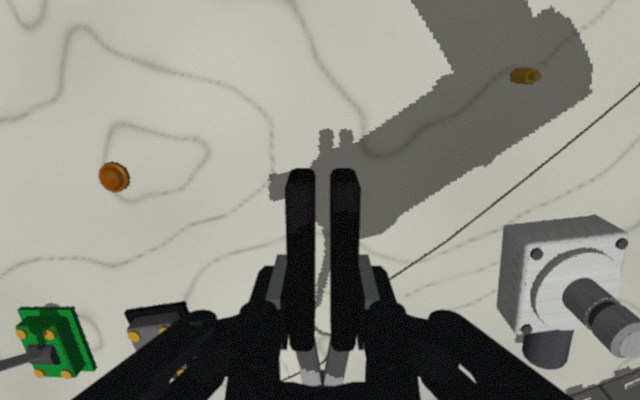

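View pics/scene6.png

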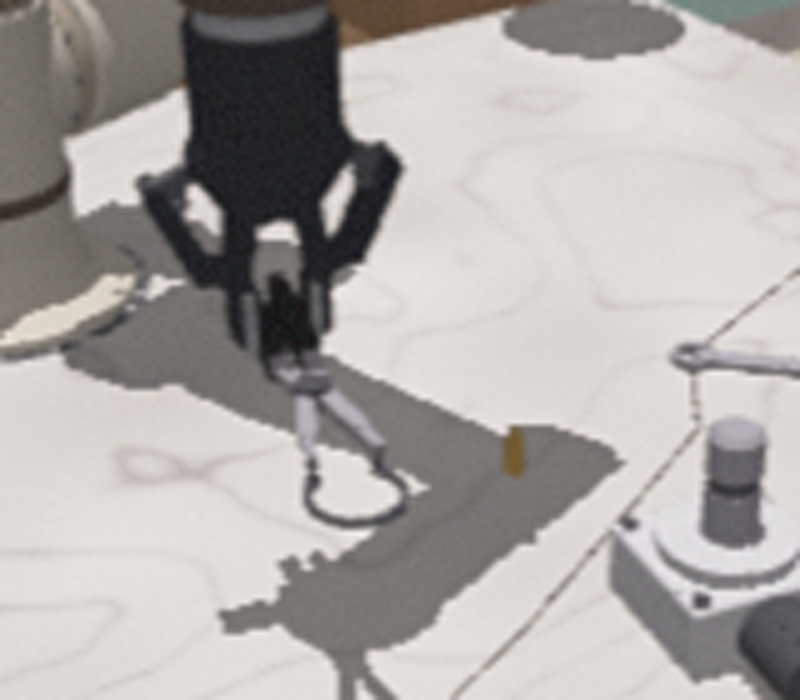

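View pics/top6.png

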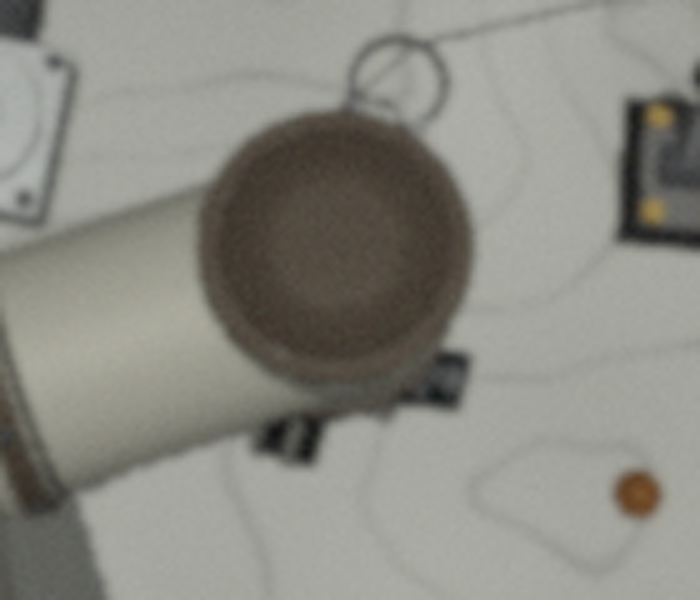

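```bash
cat > fit.py <<'E'
from h import *
from scipy.optimize import minimize
def circ(c,r,yaw,tilt=0,gap=50,n=90):
    a=np.radians(np.linspace(-180+gap,180-gap,n))+yaw
    X=np.c_[c[0]+r*np.cos(a),c[1]+r*np.sin(a),np.full(n,c[2])]
    # pitch: z changes along pliers x
    X[:,2]+=tilt*r*np.cos(a-yaw)
    return X
def gray(p): return cv2.GaussianBlur(cv2.cvtColor(p["pixels"],cv2.COLOR_RGB2GRAY).astype(np.float32),(0,0),0.7)
def samp(g,uv): return cv2.remap(g,uv[:,0].astype(np.float32),uv[:,1].astype(np.float32),cv2.INTER_LINEAR)[:,0]
def cost(p,g,c,yaw,gap=50):
    m=samp(g,proj(p,circ(c,22.25,yaw,gap=gap))); i=samp(g,proj(p,circ(c,17.5,yaw,gap=gap))); o=samp(g,proj(p,circ(c,27,yaw,gap=gap)))
    return np.mean(np.minimum(m-(i+o)/2,10))
def fit(p,c0,yaw,z,span=14,step=1.0,gap=50):
    g=gray(p); best=(9e9,)
    for dx in np.arange(-span,span+.1,step):
        for dy in np.arange(-span,span+.1,step):
            v=cost(p,g,(c0[0]+dx,c0[1]+dy,z),yaw,gap)
            if v<best[0]: best=(v,c0[0]+dx,c0[1]+dy)
    r=minimize(lambda q:cost(p,g,(q[0],q[1],z),yaw,gap),best[1:],method="Nelder-Mead")
    return r.x,r.fun
def draw(p,Xs,name,crop,s):
    im=cv2.resize(p["pixels"][:,:,::-1],None,fx=s,fy=s,interpolation=cv2.INTER_CUBIC)
    for X,col in Xs:
        for u,v in proj(p,X): cv2.circle(im,(int((u+.5)*s),int((v+.5)*s)),1,col,-1)
    x0,y0,x1,y1=[int(k*s) for k in crop]
    cv2.imwrite("pics/"+name+".png",im[y0:y1,x0:x1])
E
python3 - <<'E'
from fit import *
import pickle
y=np.radians(-15)
for n,crop in (("scene",(240,90,400,230)),("top",(260,170,400,290))):
    p=pickle.load(open(n+"6.pkl","rb"))
    for z in (149,159,169):
        print(n,z,fit(p,(596,-42.5),y,z))
    x,f=fit(p,(596,-42.5),y,159.3)
    draw(p,[(circ((x[0],x[1],159.3),22.25,y),(0,0,255)),(circ((596,-42.5,159.3),22.25,y),(0,255,0))],n+"6f",crop,5)
E
```

```text
scene 149 (array([587.07477009, -37.70632973]), np.float64(-48.151851654052734))
scene 159 (array([600.05663294, -45.08386168]), np.float64(-50.28968811035156))
scene 169 (array([613.19058316, -52.33500474]), np.float64(-50.63641357421875))
top 149 (array([597.94395394, -43.6768303 ]), np.float64(-22.0022029876709))
top 159 (array([595.14947212, -43.03723161]), np.float64(-22.446531295776367))
top 169 (array([592.35608489, -42.36828173]), np.float64(-22.772050857543945))
```

View pics/scene6f.png

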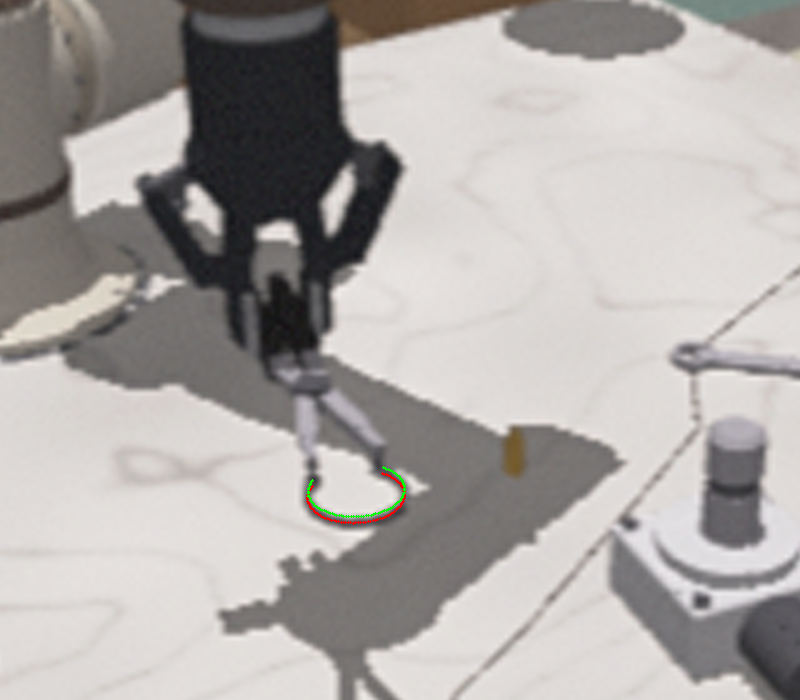

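View pics/top6f.png

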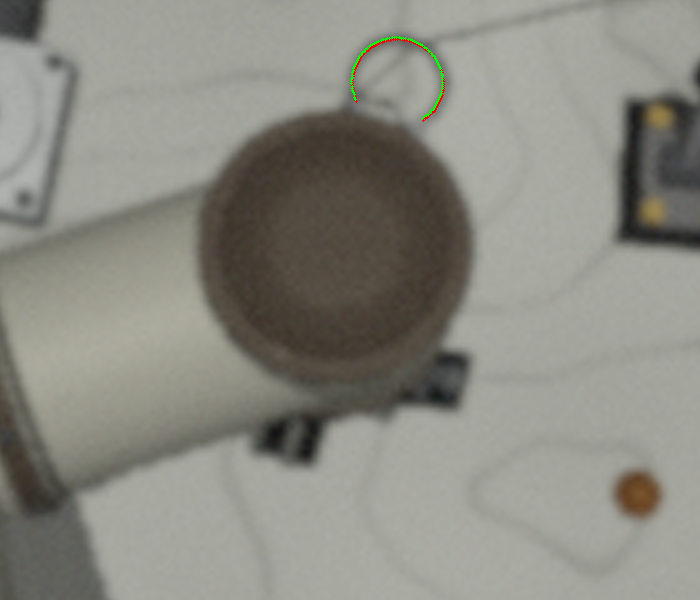

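Emit:
play_rows --moves '[[[0,0.1,0],0,1],[[0.005,0.25,0],0,1],[[0.01,0.43,0],0,1],[[0.015,0.6,0],0,1],[[0.015,0.71,0],0,1],[[0.015,0.758,0],0,1],[[0.015,0.758,-0.03],0,1],[[0.015,0.758,-0.06],0,1],[[0.015,0.758,-0.06],0,1],[[0.015,0.758,-0.06],0,1]]'

```text
clock: 11.02
position: [460.1, 222.0, 317.7]
ee_rot: [0.133, 0.991, -0.0, 0.005]
contact_force: [0.3, 0.1, -1.5]
gripper_width: 26.0
```

```bash
python3 - <<'E'
from fit import *
import pickle
st=arm.read_state();print(st["gripper_width"],st["contact_force"],st["position"],st["ee_rot"])
z=st["position"][2]-175.9; y=np.radians(-15); print(z)
p=arm.get_image("scene"); pickle.dump(p,open("scene7.pkl","wb"));save(p,"scene7",(340,120,460,220),6)
x,f=fit(p,(602,185),y,z); print(x,f)
p=arm.get_image("top"); pickle.dump(p,open("top7.pkl","wb"));save(p,"top7",(200,140,320,230),6)
x,f=fit(p,(600,185),y,z); print(x,f)
E
```

```text
25.980003878159263 [ 0.33298813  0.07420235 -1.51221273] [460.11915944 222.01688842 317.72771466] [ 1.33100001e-01  9.91088639e-01 -1.95569798e-04  5.25936142e-03]
141.82771465565483
[606.16626697 179.81770565] -27.100200653076172
[600.98610538 183.53160916] -19.793930053710938
```

View pics/scene7.png

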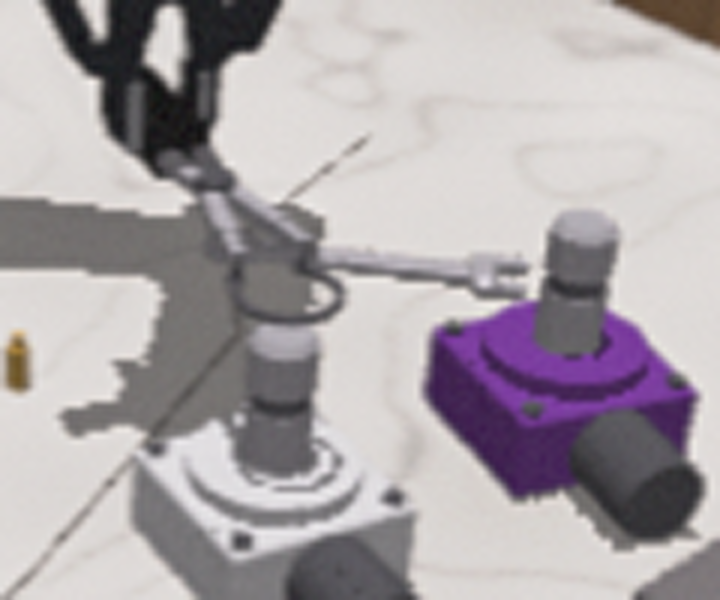

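View pics/top7.png

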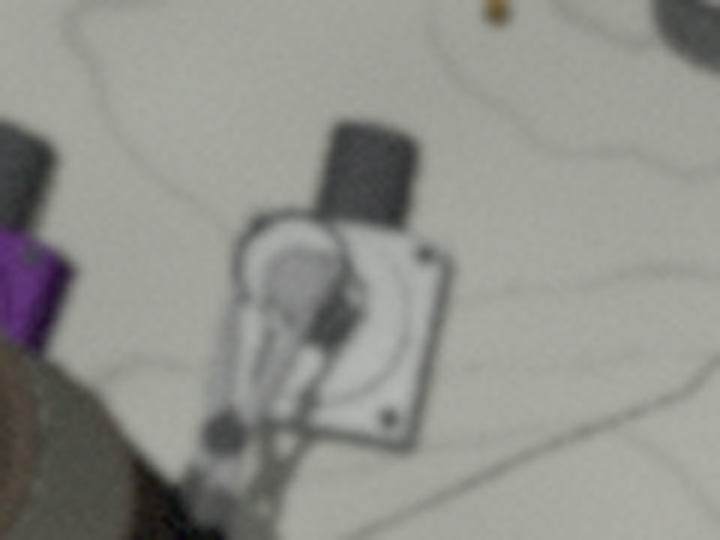

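```bash
cat > ov.py <<'E'
from fit import *
def full(c,r,z): 
    a=np.linspace(0,2*np.pi,150); return np.c_[c[0]+r*np.cos(a),c[1]+r*np.sin(a),np.full(150,z)]
def axle(c): return [(full(c,16,116),(0,0,255)),(full(c,16,94),(0,255,255)),(full(c,16,85),(0,255,255)),(full(c,16,55),(255,0,255))]
E
python3 - <<'E'
from ov import *
import pickle
z=141.8;y=np.radians(-15)
s=pickle.load(open("scene7.pkl","rb")); t=pickle.load(open("top7.pkl","rb"))
draw(s,axle((606.2,179.8))+[(circ((606.2,179.8,z),22.25,y),(0,255,0))],"scene7f",(365,140,425,215),8)
draw(t,axle((601,183.5))+[(circ((601,183.5,z),22.25,y),(0,255,0))],"top7f",(235,165,285,215),10)
E
```

```text
(no output)
```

View pics/scene7f.png

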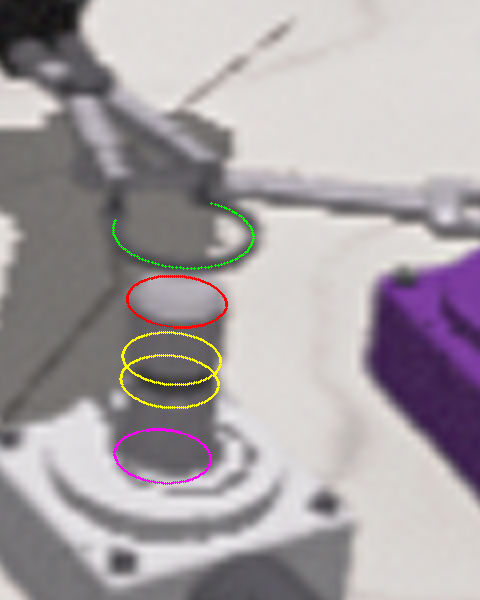

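View pics/top7f.png

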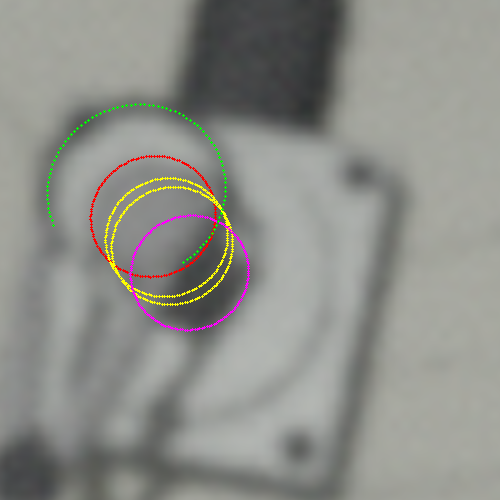

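```bash
cat > prof.py <<'E'
from ov import *
import pickle
def prof(p,c):
    g=cv2.cvtColor(p["pixels"],cv2.COLOR_RGB2GRAY).astype(np.float32)
    cam=np.array(p["xyz"][:2]); d=cam-np.array(c); d/=np.linalg.norm(d); l=np.array([-d[1],d[0]])
    zs=np.arange(50,124,2.0); A=[]
    for off in (-6,0,6):
        q=np.sqrt(256-off*off)
        A.append(samp(g,proj(p,[[*(np.array(c)+q*d+off*l),z] for z in zs])))
    print("front z:",[(int(z),int(a)) for z,a in zip(zs,np.mean(A,0))])
    for z in (112,104,76,68):
        w=np.arange(-26,27,2.0); print("lat z",z,[(int(a),int(b)) for a,b in zip(w,samp(g,proj(p,[[*(np.array(c)+a*l),z] for a in w])))])
E
python3 - <<'E'
from prof import *
for n,c in (("scene0",(606.2,179.8)),("scene7",(606.2,179.8)),("top0",(601,183.5))):
    print(n); prof(pickle.load(open(n+".pkl","rb")),c)
E
```

```text
scene0
front z: [(50, 220), (52, 220), (54, 220), (56, 195), (58, 154), (60, 121), (62, 102), (64, 96), (66, 96), (68, 96), (70, 96), (72, 97), (74, 97), (76, 97), (78, 97), (80, 97), (82, 98), (84, 99), (86, 101), (88, 94), (90, 76), (92, 60), (94, 58), (96, 67), (98, 86), (100, 95), (102, 97), (104, 98), (106, 97), (108, 96), (110, 97), (112, 97), (114, 96), (116, 101), (118, 121), (120, 150), (122, 158)]
lat z 112 [(-26, 178), (-24, 160), (-22, 179), (-20, 205), (-18, 206), (-16, 182), (-14, 141), (-12, 124), (-10, 132), (-8, 144), (-6, 151), (-4, 158), (-2, 159), (0, 159), (2, 158), (4, 157), (6, 155), (8, 149), (10, 136), (12, 117), (14, 108), (16, 144), (18, 183), (20, 208), (22, 215), (24, 214), (26, 214)]
lat z 104 [(-26, 196), (-24, 215), (-22, 216), (-20, 217), (-18, 210), (-16, 189), (-14, 148), (-12, 112), (-10, 95), (-8, 93), (-6, 96), (-4, 96), (-2, 96), (0, 96), (2, 100), (4, 98), (6, 97), (8, 96), (10, 95), (12, 95), (14, 106), (16, 144), (18, 195), (20, 216), (22, 217), (24, 216), (26, 215)]
lat z 76 [(-26, 215), (-24, 215), (-22, 216), (-20, 219), (-18, 219), (-16, 
[... 3093 characters left out ...]
 (12, 131), (14, 143), (16, 157), (18, 164), (20, 167), (22, 167), (24, 168), (26, 167)]
lat z 76 [(-26, 169), (-24, 167), (-22, 163), (-20, 154), (-18, 138), (-16, 117), (-14, 103), (-12, 102), (-10, 107), (-8, 110), (-6, 114), (-4, 117), (-2, 117), (0, 116), (2, 114), (4, 109), (6, 103), (8, 97), (10, 99), (12, 108), (14, 130), (16, 147), (18, 161), (20, 165), (22, 167), (24, 167), (26, 169)]
lat z 68 [(-26, 168), (-24, 167), (-22, 162), (-20, 152), (-18, 136), (-16, 113), (-14, 96), (-12, 90), (-10, 93), (-8, 97), (-6, 100), (-4, 104), (-2, 107), (0, 105), (2, 101), (4, 95), (6, 89), (8, 84), (10, 86), (12, 104), (14, 125), (16, 147), (18, 159), (20, 165), (22, 167), (24, 168), (26, 168)]
```

Emit:
play_rows --moves '[[[-0.002,0.007,0],0,1],[[-0.002,0.007,0],0,1],[[-0.002,0.007,-0.03],0,1],[[-0.002,0.007,-0.05],0,1],[[-0.002,0.007,-0.07],0,1],[[-0.002,0.007,-0.09],0,1],[[-0.002,0.007,-0.09],0,1],[[-0.002,0.007,-0.09],0,1]]'

```text
clock: 12.12
position: [459.7, 224.5, 291.1]
ee_rot: [0.133, 0.991, 0.0, 0.006]
contact_force: [-0.5, -0.8, -1.4]
gripper_width: 26.2
```

```bash
python3 - <<'E'
from ov import *
import pickle
st=arm.read_state();print(st["gripper_width"],st["contact_force"],st["wrist_torque"],st["position"],st["ee_rot"])
z=st["position"][2]-177.4; y=np.radians(-15); print(z)
p=arm.get_image("scene"); pickle.dump(p,open("scene8.pkl","wb"))
x,f=fit(p,(603.7,183.5),y,z,span=6); print(x,f)
draw(p,[],"scene8",(365,140,425,215),8)
draw(p,axle((603.7,183.5))+[(circ((x[0],x[1],z),22.25,y),(0,255,0))],"scene8f",(365,140,425,215),8)
p=arm.get_image("top"); pickle.dump(p,open("top8.pkl","wb"))
x,f=fit(p,(600.5,185.4),y,z,span=6); print(x,f)
draw(p,axle((600.5,185.4))+[(circ((x[0],x[1],z),22.25,y),(0,255,0))],"top8f",(235,165,285,215),10)
draw(p,[],"top8",(235,165,285,215),10)
a=cv2.imread("pics/top8.png");b=cv2.imread("pics/top8f.png");cv2.imwrite("pics/top8c.png",cv2.resize(np.hstack([a,b]),(800,400)))
a=cv2.imread("pics/scene8.png");b=cv2.imread("pics/scene8f.png");cv2.imwrite("pics/scene8c.png",cv2.resize(np.hstack([a,b]),(800,500)))
E
```

```text
26.175218268709152 [-0.54206749 -0.79834986 -1.37564258] [-0.00055255  0.07423426  0.01332613] [459.65737231 224.5276064  291.13338542] [1.32872495e-01 9.91117102e-01 2.28034328e-04 5.63371592e-03]
113.73338542177257
[603.41024799 185.24768569] -26.30614471435547
[600.06720155 186.86409718] -14.856575965881348
```

View pics/scene8c.png

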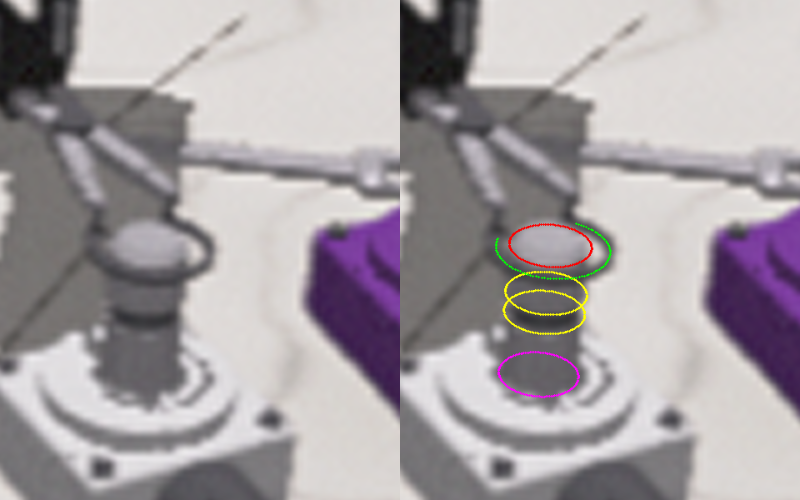

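View pics/top8c.png

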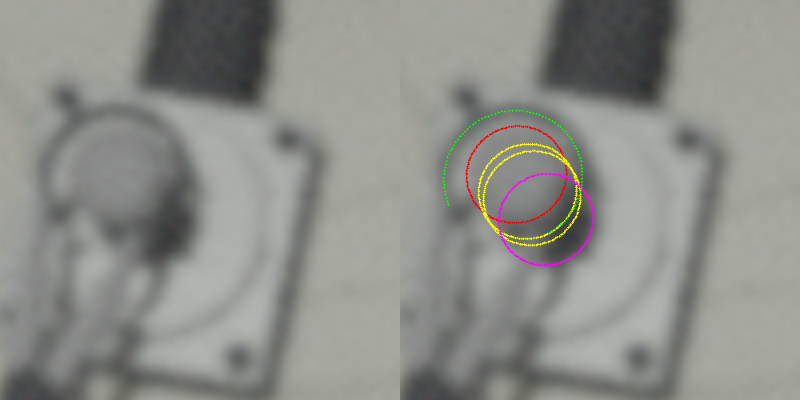

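Emit:
play_rows --moves '[[[0.001,-0.0035,-0.0],0,1],[[0.001,-0.0035,-0.02],0,1],[[0.001,-0.0035,-0.04],0,1],[[0.001,-0.0035,-0.06],0,1],[[0.001,-0.0035,-0.08],0,1],[[0.001,-0.0035,-0.08],0,1],[[0.001,-0.0035,-0.08],0,1],[[0.001,-0.0035,-0.08],0,1]]'

```text
clock: 13.22
position: [460.0, 223.5, 267.5]
ee_rot: [0.133, 0.991, 0.001, 0.006]
contact_force: [0.4, 0.1, -1.3]
gripper_width: 26.8
```

```bash
cat > chk.py <<'E'
from ov import *
import pickle,sys
N=sys.argv[1]
st=arm.read_state();print(st["gripper_width"],st["contact_force"],st["wrist_torque"],st["position"],st["ee_rot"])
z=st["position"][2]-177.4; y=np.radians(-15); print(z)
p=arm.get_image("scene"); pickle.dump(p,open("scene%s.pkl"%N,"wb"))
for dz in (-3,0,3):
    x,f=fit(p,(603.7,183.5),y,z+dz,span=6); print("scene",z+dz,x-[603.7,183.5],f)
x,f=fit(p,(603.7,183.5),y,z,span=6)
draw(p,[],"a",(365,140,425,215),8)
draw(p,axle((603.7,183.5))+[(circ((x[0],x[1],z),22.25,y),(0,255,0))],"b",(365,140,425,215),8)
a=cv2.imread("pics/a.png");b=cv2.imread("pics/b.png");cv2.imwrite("pics/scene%sc.png"%N,cv2.resize(np.hstack([a,b]),(800,500)))
p=arm.get_image("top"); pickle.dump(p,open("top%s.pkl"%N,"wb"))
x,f=fit(p,(600.5,185.4),y,z,span=6); print("top",x-[600.5,185.4],f)
draw(p,axle((600.5,185.4))+[(circ((x[0],x[1],z),22.25,y),(0,255,0))],"b",(235,165,285,215),10)
draw(p,[],"a",(235,165,285,215),10)
a=cv2.imread("pics/a.png");b=cv2.imread("pics/b.png");cv2.imwrite("pics/top%sc.png"%N,cv2.resize(np.hstack([a,b]),(800,400)))
E
python3 chk.py 9
```

```text
26.81168797543345 [ 0.39737106  0.08052116 -1.25893795] [ 0.07846476  0.11694104 -0.01257045] [460.01443324 223.53563649 267.54719596] [1.32889147e-01 9.91113016e-01 6.18420730e-04 5.92294528e-03]
90.1471959637129
scene 87.1471959637129 [-2.40311625  3.2335954 ] -18.400346755981445
scene 90.1471959637129 [ 0.99840212 -0.00324717] -18.660675048828125
scene 93.1471959637129 [ 4.00397568 -3.03132448] -18.8774471282959
top [-0.67208858 -0.40771888] -14.89624309539795
```

View pics/scene9c.png

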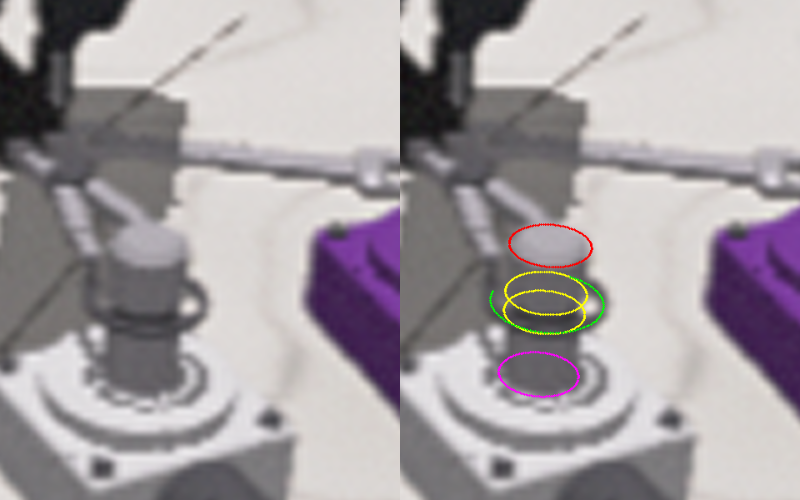

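View pics/top9c.png

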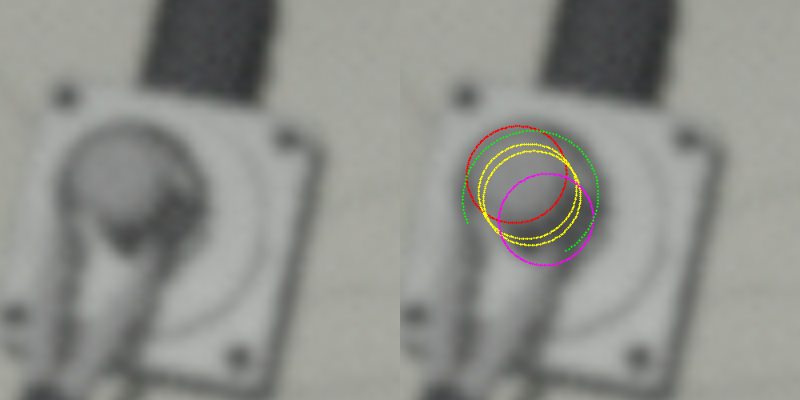

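Emit:
play_rows --moves '[[[0,0,0],0,1],[[0,0,0],0,1],[[0,0,0],0,1],[[0,0,0],0,1]]'

```text
clock: 13.82
position: [460.0, 223.5, 267.5]
ee_rot: [0.133, 0.991, 0.001, 0.006]
contact_force: [0.2, -1.0, -1.9]
gripper_width: 26.5
```

```bash
python3 chk.py 10; python3 - <<'E'
from h import *
import pickle
p=pickle.load(open("scene10.pkl","rb")); save(p,"scene10")
E
```

```text
26.490336924236324 [ 0.24808177 -0.97177828 -1.89685634] [-0.00606304  0.13942923 -0.00951572] [459.97004074 223.48331215 267.49839136] [1.32950796e-01 9.91105216e-01 5.65645774e-04 5.84957684e-03]
90.09839136080896
scene 87.09839136080896 [-2.50534624  3.42093579] -18.896772384643555
scene 90.09839136080896 [ 0.90333689 -0.02191385] -19.241056442260742
scene 93.09839136080896 [ 4.26622767 -3.29892175] -19.56552505493164
top [-0.74469877 -0.40501998] -14.481698036193848
```

View pics/scene10.png

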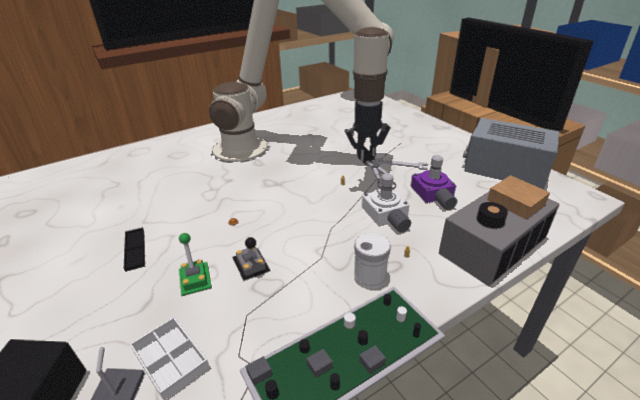

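View pics/scene10c.png

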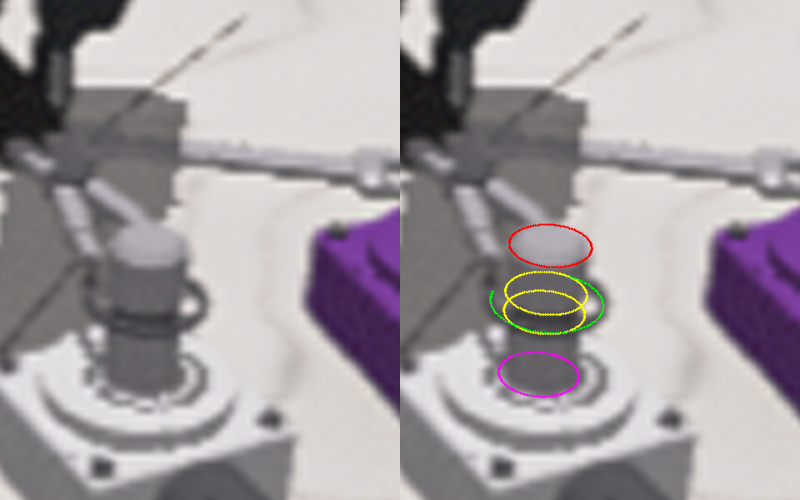

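The last scene picture shows the spread ring round the groove at (386,196). The isolator ball is still at its off position, (250,243), and the bystanders stand where they were. I'm handing the job in.

```bash
python3 -c "
from bench import arm
print(arm.job_done())"
```

```text
the job is handed in; nothing more can be done
None
```

I threw the grey, black-balled isolator to off first. Then I gripped and squeezed the pliers, lifted the spread ring to about 159 mm, and lowered it over the aluminium gearbox's axle to the groove. I handed the job in at about 14 s, still holding the pliers squeezed; it reported no verdict.

**Last checks:**
- **Isolator:** in the final scene picture the ball sits at its off position, (250,243).
- **Centring:** the ring is about 0.9 mm off the axle's axis by the scene camera and about 0.8 mm by the top camera.
- **Height:** the ring is at about 89–90 mm, with the groove at 89.5 mm.
- **Level:** I did not measure the pliers' own tilt; the tool is tilted about 0.01 rad.
- **Contact:** the force reading is about 2 N, mostly the weight of the pliers, so there is no sign of leaning on the axle. It is a reading at the tool and cannot separate out the ring-to-gearbox force.
- **Bystanders:** none appears to have moved in the final scene picture; I did not measure them.

**What disagreed:**
- **Camera offset:** the two cameras' absolute positions differ by 3–4 mm, so I compared ring and axle within each picture.
- **Gripper width:** it read about 26.5 mm on the squeezed handles, not the stated 30 mm. The pictures do show the handles parallel and the ring spread.
- **Grip:** the fingertips pressed on the counter with about 19 N while closing, under the 40 N limit.

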